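# Hold up the notched battery cover plate, label up

## Robot

A 6-joint arm with a two-finger parallel gripper is mounted at the origin on the work surface. World frame = base frame: x ahead of the robot, y to its left, z up, the work surface at z = 0. Lengths are in mm, angles in rad, forces in N, time in s.
With the tool pointing down it reaches from about 300 to 850 mm from the base axis. Payload 5.4 kg.
Tool frame: the origin (TCP) lies between the finger pads; the fingertips stand 19 mm ahead of it and the grasp point (between the pads) is the TCP; z points along the fingers, y is the line along which they close (so a half turn about z gives the same grasp; the last joint's range is limited). The gripper opens to 85 mm and grips with 20 to 120 N. Pads are 22 mm wide; open, the fingers measure 114 mm over their backs; the gripper's body (76 mm by 85 mm) begins 54 mm behind the grasp point. The pads swing forward as they close: fully open they stand 13 mm farther back than shut.
Start: joints at [0.892, 0.158, 1.597, -0, 1.386, -0.21], TCP at [259.801, 512.942, 250.299] pointing down, gripper open.
Joint ranges: [-2.91, 2.91], [-0.94, 2.29], [0.18, 2.7], [-1.29, 4.43], [0.17, 2.64], [-3, 3]. Speed limits (rad/s): [2.57, 2.57, 3.14, 3.14, 3.14, 3.14].

## Interface

Orientations are given as a unit quaternion [w, x, y, z].
In Python, from plant import robot, kin, camera, masks_of gives the robot as it stands. Calls block until the motion is done:
- robot.move_ptp(position, orientation): joint-space move of the TCP to a pose.
- robot.move_l(position, rotation=None, velocity=150): straight line of the TCP; rotation=None keeps the orientation; velocity is the mean speed in mm/s.
- robot.goto_joints(angles): joint-space move.
- robot.grip(opening, squeeze=None): finger opening in mm; squeeze is the grip in N (None keeps the last); returns when the fingers have stopped.
- robot.dwell(seconds).
- kin.ik(position, orientation): joint angles nearest the present ones, or None.
- camera(name): name is "scene" or "top" or "wrist"; returns a dict with "image" (480x640x3 uint8, red, green, blue), "K" (3x3 intrinsics, pixels), "extrinsics" (4x4, takes a point from world to camera coordinates). Camera axes: x right, y down, z forward; pixel columns grow to the right and rows downward; lengths in mm; the calibration is good to about 2 mm. A picture is of the moment at which its call begins. There is no depth.
A pose or a line that the arm cannot do raises robot.Unreachable and nothing moves.
- robot.close_job(): hands the job in; it is judged then, once.
Trained networks look in the newest picture that a camera, given by its name, has taken for a name from the list of things; names that differ only in an ending like _2 or _b are one class to them, and where a whole thing is asked for, a point or a joint stands for the part that bears it (a point fixed in the world has none). Each returns a list of dicts, best first, with "p" (0 to 1); they miss things now and then, are a little off and sometimes report something else, mostly with a low value. They report only what shows in the picture. A call takes as long as a camera call.
- masks_of(camera, query): "region" (480x640 bool, what is visible of it) and "box" ([left, top, width, height] in pixels, round what is visible of it).
Readings, each from a call of its own:
- robot.get_t(): time.
- robot.get_joint_positions(): joint angles.
- robot.get_dq(): joint speeds.
- robot.get_tau(): joint torques, N m.
- robot.get_eef_pos(): TCP position.
- robot.get_eef_rot(): TCP orientation.
- robot.get_contact_force(): force on the tool from outside, world axes, zero at the start.
- robot.get_torque(): the same for the moment, N m.
- robot.get_opening(): finger opening in mm.
- robot.get_grasp_force(): force on a finger pad.
Only numpy, scipy, OpenCV 4.12 (cv2) and the standard library are available. Lean on these libraries where they do the work, as an engineer would, in place of code of your own. Each camera call takes 0.05 s, during which the arm holds its last target. There are 200 camera calls.

## Task

Three clear cover plates for battery packs stand on edge in the wooden rack. Find the one with a frosted end, marked by a small notch cut out of its corner, lift it out by its clear part (fingers off the frosted end), and hold it up for reading: the label about 20 cm above the white spot of the round green mat, and the labelled face turned upward, leaned back half way to flat (45 degrees from flat) or flatter. Leave the two spare plates in the rack, and the spray can and tape roll where they are; finish still holding the plate steady in the air, do not put it down.

Things in the scene. Friction and masses are not known exactly. Their poses are not given: they have to be found in the camera images.
- cover: The wanted plate, acrylic, 110 x 60 x 8 mm, 36 to 78 g, standing on a long edge in a rack slot, facing any way. Origin: centre of its lower long edge. x: along the length towards the white frosted end (x = 23 to 55 mm; the rest is clear pale blue). y: across the thickness, out of the labelled face. z: across the 60 mm height, up at the start.
- cover_notch (a point): Centre of the 12 x 12 mm notch cut out of the upper corner of the frosted end: at x = 49, y = 0, z = 54 mm in the cover's frame. With the label facing you and the notch at the top, it is the top left corner. Axes as the cover's.
- cover_label (a point): Centre of the yellow label with black bars (26 x 34 mm), on the +y face of the frosted end only: at x = 40, y = 4, z = 24 mm in the cover's frame. Axes as the cover's.
- cover_grip (a point): A good point to pinch the cover across its 8 mm thickness: in its clear part, at x = -15, y = 0, z = 48 mm in the cover's frame, 12 mm below its upper edge. Axes as the cover's.
- spare_a: Spare plate, same 110 x 60 x 8 mm size, all clear pale blue, with no frosted end, no label and square corners; stands in another slot of the rack. Origin and axes as for the cover.
- spare_b: Second spare plate, just like spare_a, in the remaining slot.
- rack: Fixed wooden rack, 126 x 160 x 28 mm, facing any way. Origin: centre of its underside. Three slots run along its x axis, at y = -62, 0 and 62 mm: 114 mm long, 10 mm wide, 20 mm deep (floor 8 mm above the table), so a plate's upper edge is 68 mm above the table. Which slot has which plate varies; rack and mat may swap sides of the bench.
- mat: Thin round green mat, 180 mm diameter, 3 mm thick, lying on the table on the other side of the bench from the rack; a white spot of 60 mm diameter marks its centre. Origin: its centre, at table height. Nothing stands on it.
- can: Spray can, 60 mm diameter, 170 mm tall, standing on the table beyond the work. Origin: centre of its underside. To be left alone.
- tape: Roll of tape lying flat, 84 mm outside diameter, 24 mm high, between rack and mat, on this side of the can. Origin: centre of its underside. To be left alone.

How it is judged (in metres and radians):
On the way:
1. the notched plate is in the fingers, lifted clear of the rack (height (world z) of cover above 0.035 m and contact force between the fingers and cover above 2 N and contact force between cover and rack below 0.2 N), for 0.1 s.
At the end, for the whole second after the job is handed in: Notched plate held still in the air by its clear part, touching nothing else; label 130-280 mm up, within 50 mm of the mat's centre from above, its face's normal within 0.97 rad of straight up; spare plates within 15 mm, can and tape within 30 mm of their starts (contact force between the fingers and cover above 2 N and x of the grasp point in the frame of cover below 0.015 m and angle between cover's own y axis and vertical below 0.97 rad and horizontal distance between cover_label and mat below 0.05 m and height (world z) of cover_label between 0.13 and 0.28 m and linear speed of cover below 0.03 m/s and angular speed of cover below 0.3 rad/s and contact force between cover and rack below 0.2 N and contact force between cover and can below 0.2 N and distance of each of spare_a, spare_b from where it was at the start of the episode below 0.015 m and distance of each of can, tape from where it was at the start of the episode below 0.03 m); the arm keeps its last pose, push and grip.
It fails at once if a spare plate is pulled or knocked out of place (distance of any of spare_a, spare_b from where it was at the start of the episode above 0.02 m).
It fails at once if the can or the tape roll is pushed away or knocked over (distance of any of can, tape from where it was at the start of the episode above 0.04 m or angle between can's own z axis and vertical above 0.4 rad).
It fails at once if the plate is gripped by its frosted end (contact force between the fingers and cover above 3 N and x of the grasp point in the frame of cover above 0.022 m).
It also fails if it takes over 34 s, if anything falls off the work surface, if the arm or the gripper's body presses on something with over 40 N, if the wrist force passes 120 N, or if a joint passes its speed limit or range.

## Working session

There is one attempt and no reset: what is moved stays moved. The work goes in short steps, each a Python script; the robot and the scene stay as the last script left them, time stands still between calls to the robot, and variables do not carry over. Pictures are saved under pics/ and viewed, at most 10 in all, crops included, and the job is handed in when it is done.

```bash
ls; mkdir -p pics; cat > h.py <<'E'
from plant import robot, kin, camera, masks_of
import numpy as np, cv2
def ray(c,uv,z):
    K=c["K"];E=np.array(c["extrinsics"]);R=E[:3,:3];t=E[:3,3]
    uv=np.atleast_2d(uv).astype(float)
    d=(R.T@np.linalg.inv(K)@np.c_[uv,np.ones(len(uv))].T).T
    o=-R.T@t
    return o+d*((z-o[2])/d[:,2])[:,None]
def proj(c,P):
    E=np.array(c["extrinsics"]);p=(E[:3,:3]@np.atleast_2d(P).T).T+E[:3,3];q=(np.array(c["K"])@p.T).T
    return q[:,:2]/q[:,2:]
E
python3 - <<'E'
from h import *
for n in ["top","scene"]:
    c=camera(n); cv2.imwrite(f"pics/{n}0.png",c["image"][:,:,::-1])
    E=np.array(c["extrinsics"]); print(n,-E[:3,:3].T@E[:3,3],c["K"][0][0])
    for q in ["cover","cover_notch","cover_label","spare_a","rack","mat","can","tape"]:
        for m in masks_of(n,q)[:3]:
            ys,xs=np.nonzero(m["region"]); print(q,round(m["p"],2),m["box"],ray(c,[xs.mean(),ys.mean()],60 if q[:2] in("co","sp") else 10)[0].round())
print(robot.get_t(), robot.get_eef_rot())
E
```

```text
pics
top [ 488.29913918  -24.41578328 1047.77464861] 528.0662606819809
cover 0.96 [176.6, 253.6, 39.0, 51.8] [537. 201.  60.]
cover_notch 0.95 [177.6, 258.5, 34.3, 45.0] [538. 201.  60.]
cover_label 0.93 [174.3, 254.3, 38.4, 56.0] [533. 203.  60.]
spare_a 0.91 [203.0, 267.3, 38.2, 58.1] [506. 149.  60.]
spare_a 0.88 [146.8, 236.5, 40.0, 51.1] [567. 255.  60.]
spare_a 0.5 [174.6, 250.6, 38.9, 54.9] [535. 202.  60.]
rack 0.78 [148.4, 229.4, 99.8, 101.2] [536. 199.  10.]
mat 0.92 [346.0, 252.1, 90.2, 93.4] [ 511. -173.   10.]
can 0.74 [256.5, 119.0, 36.5, 55.0] [816.  66.  10.]
tape 0.74 [272.0, 216.7, 43.2, 43.0] [622.  21.  10.]
scene [ 945.33622542 -302.62067559  700.09719962] 469.0225629832233
cover 0.57 [371.6, 128.1, 19.5, 60.8] [549. 191.  60.]
cover_notch 0.67 [368.0, 132.0, 24.0, 54.9] [548. 192.  60.]
cover_label 0.71 [370.6, 129.4, 17.4, 52.2] [546. 193.  60.]
spare_a 0.63 [400.6, 125.6, 26.1, 53.3] [578. 245.  60.]
spare_a 0.6 [342.0, 135.8, 16.8, 53.5] [518. 139.  60.]
rack 0.72 [331.7, 137.9, 96.6, 65.5] [544. 197.  10.]
mat 0.67 [159.4, 230.2, 105.7, 93.0] [ 520. -181.   10.]
can 0.91 [407.2, 226.9, 59.3, 89.0] [765. 110.  10.]
can 0.34 [313.4, 222.6, 49.5, 48.0] [620.  21.  10.]
tape 0.81 [314.3, 222.9, 47.7, 48.0] [619.  21.  10.]
0.9 [-1.50167606e-05  2.32256704e-01  9.72654524e-01 -3.05626376e-05]
```

```bash
python3 - <<'E'
import cv2,numpy as np
a=cv2.imread("pics/top0.png")[215:345,135:265];b=cv2.imread("pics/scene0.png")[110:220,320:450]
a=cv2.resize(a,(400,400),interpolation=cv2.INTER_CUBIC);b=cv2.resize(b,(400,338),interpolation=cv2.INTER_CUBIC)
b=cv2.copyMakeBorder(b,0,62,0,0,0);cv2.imwrite("pics/crop.png",np.hstack([a,b]))
E
```

```text
(no output)
```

View pics/crop.png

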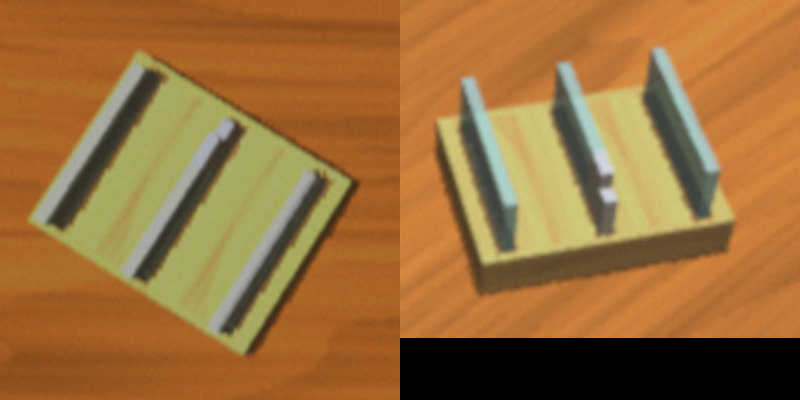

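View pics/top0.png

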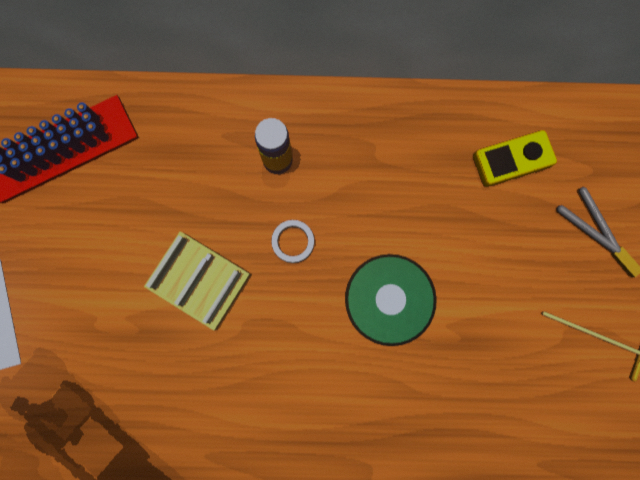

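The cover is in the middle slot. Its notched, frosted end points away from the robot (top image near (207,258)), and the label faces left. The mat's white spot is at (391,299).

```bash
cat >> h.py <<'E'
from scipy.spatial.transform import Rotation as Ro
def q(M): a=Ro.from_matrix(M).as_quat(); return [a[3],a[0],a[1],a[2]]
def cov(yaw,th=0): return (Ro.from_euler('z',yaw)*Ro.from_euler('x',th)).as_matrix()  # cover axes as columns
def tool(C,s): z=-C[:,2];y=s*C[:,1]; return q(np.c_[np.cross(y,z),y,z])
def final(yaw,th,mat,h): C=cov(yaw,th); return np.r_[mat,h]-C@np.array([55,4,-24.]),C
E
python3 - <<'E'
from h import *
c=camera("top")
m=masks_of("top","mat")[0]["region"]
im=c["image"].astype(int); 
w=(im.min(2)>150)&m; ys,xs=np.nonzero(w); mat=ray(c,[xs.mean(),ys.mean()],3)[0]; print("mat",mat,w.sum())
ys,xs=np.nonzero(m); print(ray(c,[xs.mean(),ys.mean()],3)[0])
# bright low-saturation plate tops
r=masks_of("top","rack")[0]["box"]; x0,y0,ww,hh=[int(v) for v in r]
sub=im[y0-3:y0+hh+3,x0-3:x0+ww+3]; b=((sub.max(2)-sub.min(2)<45)&(sub.min(2)>95)).astype(np.uint8)
n,l,st,ce=cv2.connectedComponentsWithStats(b)
for i in range(1,n):
    if st[i,4]<60: continue
    ys,xs=np.nonzero(l==i); P=ray(c,np.c_[xs+x0-3,ys+y0-3],68)[:,:2]
    rc=cv2.minAreaRect(P.astype(np.float32)); mu=P.mean(0); v=np.linalg.svd(P-mu)[2][0]; t=(P-mu)@v
    print(st[i,4],mu.round(1),rc[0],rc[1],np.arctan(v[1]/v[0]), t.min(),t.max())
yaw=-0.52
for s in(1,-1):
    print(s,kin.ik([524,208.5,56],tool(cov(yaw),s)),kin.ik([524,208.5,230],tool(cov(yaw),s)))
    for yf in(-2.4,-2,-1.57,-1.2,-.8):
        p,C=final(yf,np.radians(55),mat[:2],200); j=kin.ik(p,tool(C,s)); print(yf,p.round(),None if j is None else np.round(j,2))
E
```

```text
mat [ 511.0389048  -173.89436869    3.        ] 679
[ 511.0813623  -173.43683526    3.        ]
276 [568.8 257.6] (569.4456176757812, 257.2081298828125) (8.57852554321289, 109.99578857421875) -0.5215512696465872 -55.72094727484097 54.27425584365801
283 [539.  202.9] (539.0214233398438, 203.02317810058594) (10.944512367248535, 110.43761444091797) -0.5324547731966114 -55.09618932485435 55.36036668268947
268 [506.9 150.3] (507.24249267578125, 149.9050750732422) (8.428068161010742, 110.56014251708984) -0.5189659303455 -55.748395512175605 54.815106458043225
1 [ 1.64455642e-01  3.62381955e-01  1.76868753e+00 -4.44089210e-16
  1.01052317e+00 -8.86340685e-01] [ 1.64455642e-01  1.45732053e-01  1.65188546e+00 -4.44089210e-16
  1.34397514e+00 -8.86340685e-01]
-2.4 [ 537. -121.  210.] [-0.18 -0.16  2.26 -1.25  0.55  1.61]
-2 [ 514. -115.  210.] None
-1.57 [ 489. -119.  210.] [-0.88 -0.55  2.54  1.11  0.78 -1.56]
-1.2 [ 471. -131.  210.] [-1.08 -0.33  2.4   1.06  1.2  -1.93]
-0.8 [ 457. -150.  210.] [-1.11 -0.03  2.14  0.9   1.49 -2.18]
-1 [ 1.64455642e-01  3.62381955e-01  1.76868753e+00 -4.44089210e-16
  1.01052317e+00  2.25525197e+00] [ 1.64455642e-01  1.45732053e-01  1.65188546e+00 -4.44089210e-16
  1.34397514e+00  2.25525197e+00]
-2.4 [ 537. -121.  210.] [-0.18 -0.16  2.26 -1.25  0.55 -1.53]
-2 [ 514. -115.  210.] None
-1.57 [ 489. -119.  210.] [-0.88 -0.55  2.54  1.11  0.78  1.58]
-1.2 [ 471. -131.  210.] [-1.08 -0.33  2.4   1.06  1.2   1.21]
-0.8 [ 457. -150.  210.] [-1.11 -0.03  2.14  0.9   1.49  0.96]
```

```bash
python3 - <<'E'
from h import *
C=cov(-.523); p=np.array([538.5,203.2,0])+C@[-15,0,0]
robot.move_ptp([p[0],p[1],190],tool(C,1)); robot.grip(38)
c=camera("wrist"); im=c["image"].copy()
E=np.array(c["extrinsics"]); print(-E[:3,:3].T@E[:3,3],robot.get_eef_pos(),robot.get_t(),robot.get_opening())
o=np.array([538.5,203.2,8])
for x,z in[(-55,60),(55,60),(-15,60)]:
    for y in(-4,4):
        u=proj(c,o+C@[x,y,z])[0]; print(x,y,u.round()); cv2.circle(im,tuple(int(v) for v in u),3,(255,0,0),1)
for qq in("cover","cover_label","spare_a"):
    for m in masks_of("wrist",qq)[:3]: print(qq,m["p"],m["box"])
cv2.imwrite("pics/w1.png",im[:,:,::-1])
E
```

```text
[463.93174367 246.01322694 313.74322486] [525.4910598  210.75980625 190.02222922] 3.1333 38.093224666024255
-55 -4 [316. 183.]
-55 4 [328. 183.]
55 -4 [317. 327.]
55 4 [327. 327.]
-15 -4 [316. 239.]
-15 4 [327. 239.]
cover 0.77 [314.7, 175.0, 12.2, 143.4]
cover 0.34 [222.5, 164.8, 200.5, 146.7]
cover_label 0.64 [317.4, 173.4, 12.1, 143.3]
spare_a 0.78 [387.4, 176.0, 34.0, 130.2]
spare_a 0.56 [218.6, 173.3, 39.2, 132.9]
spare_a 0.26 [0.0, 314.0, 78.0, 132.3]
```

View pics/w1.png

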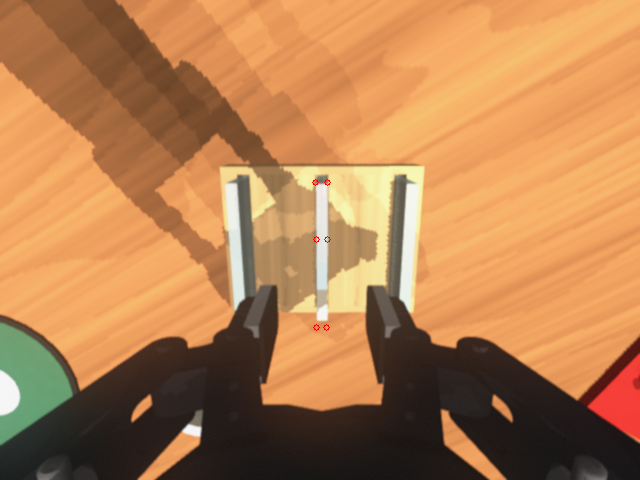

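The plate top runs along columns 316–328 and matches the projected points. The frosted, notched end is at about (322,305), at the bottom. I'll grasp now.

```bash
python3 - <<'E'
from h import *
C=cov(-.523); p=np.array([538.5,203.2,0])+C@[-15,0,0]
robot.move_l([p[0],p[1],57],velocity=120)
print(robot.get_contact_force())
robot.grip(0,60); print(robot.get_opening(),robot.get_grasp_force(),robot.get_contact_force())
robot.move_l([p[0],p[1],110],velocity=60); robot.move_l([p[0],p[1],235],velocity=150)
print(robot.get_opening(),robot.get_grasp_force(),robot.get_contact_force(),robot.get_t())
for yf in(-1.2,-1,-.8,-.523,-.3):
    f,Cf=final(yf,np.radians(52),[511,-173.7],205); j=kin.ik(f,tool(Cf,1)); print(yf,None if j is None else np.round(j,2))
c=camera("scene"); cv2.imwrite("pics/s2.png",c["image"][:,:,::-1])
E
```

```text
[ 0.5514955  -0.19225151 -0.35974455]
6.843041889425235 59.15905952453613 [-0.3956405   0.40659108  4.26547715]
6.9341654998720905 58.454378843307495 [-1.01886175  0.39490785 -1.51955738] 6.9333
-1.2 [-1.05 -0.35  2.37  1.    1.19 -1.85]
-1 [-1.08 -0.21  2.26  0.94  1.34 -2.01]
-0.8 [-1.09 -0.06  2.13  0.86  1.47 -2.13]
-0.523 [-1.06  0.12  1.94  0.75  1.63 -2.28]
-0.3 [-1.02  0.25  1.79  0.65  1.75 -2.39]
```

View pics/s2.png

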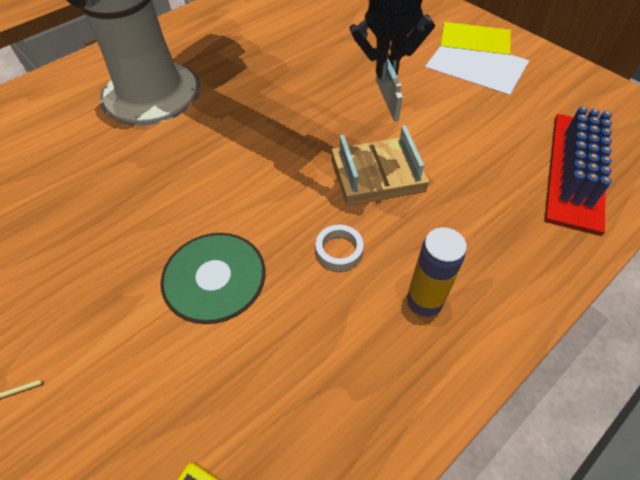

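The plate is held at about (390,90), both spares are in place and the middle slot is empty. Next I'll carry it to the mat and tilt it.

```bash
python3 - <<'E'
from h import *
f,Cf=final(-.8,np.radians(52),[511,-173.7],205)
robot.move_ptp(f,tool(Cf,1)); robot.dwell(.5)
print(f,robot.get_eef_pos(),robot.get_opening(),robot.get_grasp_force(),robot.get_t(),np.abs(robot.get_dq()).max())
ims=[]
for n in("top","scene"):
    c=camera(n); im=c["image"].copy(); pt=proj(c,[511,-173.7,205])[0]; print(n,pt)
    for m in masks_of(n,"cover_label")[:2]: print(m["p"],m["box"])
    cv2.circle(im,tuple(int(v) for v in pt),3,(255,0,0),1)
    x,y=[int(v) for v in pt]; x=min(max(x,100),540);y=min(max(y,100),380)
    ims.append(cv2.resize(im[y-100:y+100,x-100:x+100],(400,400),interpolation=cv2.INTER_CUBIC))
cv2.imwrite("pics/f.png",np.hstack(ims)[:,:,::-1])
E
```

```text
[ 457.34771342 -149.13745402  216.62383239] [ 457.43095055 -148.96135333  216.62134326] 6.7714437347719105 58.531672954559326 8.8583 0.003589398637998395
top [408.55958619 296.84055969]
0.7 [356.7, 281.8, 68.9, 71.4]
scene [183.44169386 199.03811018]
0.96 [160.9, 141.1, 54.1, 75.1]
0.31 [312.8, 226.4, 53.1, 45.1]
```

View pics/f.png

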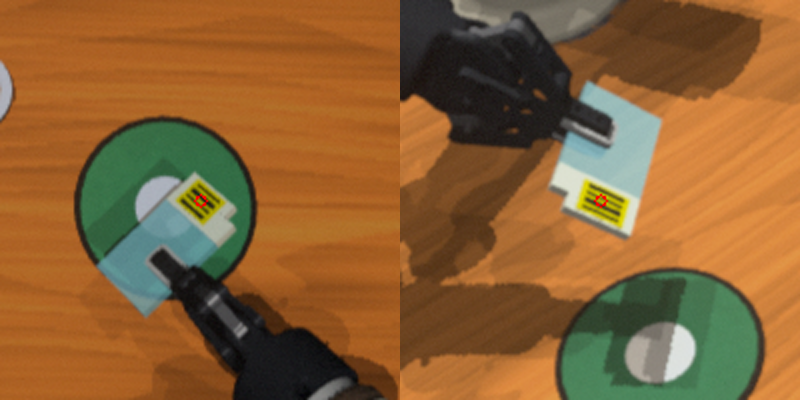

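In both views the yellow label faces up and sits exactly on the predicted target point. The fingers are on the clear part.

```bash
python3 -c "
from h import *
print(robot.close_job())"
```

```text
the job is handed in; nothing more can be done
None
```

The job is handed in: the arm is still holding the notched plate by its clear part, with the label about 205 mm above the mat's white spot and tilted about 38° from flat; the result of the judging was not shown.

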